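Tip the turned knobs into the catch box

ROBOT

A 7-joint arm with a two-finger parallel gripper is mounted at the origin on a cart in front of the work surface, level with it; the furniture and walls round the work are solid. World frame = base frame: x ahead of the robot, y to its left, z up, the work surface at z = 0. Lengths are in m, angles in rad, forces in N, time in s.
With the tool pointing down it reaches from about 0.4 to 0.925 m from the base axis. Payload 4.1 kg.
Tool frame: the origin (TCP) lies between the finger pads; the fingertips stand 17 mm ahead of it and the grasp point (between the pads) lies 2 mm behind it (env.finger_overhang is the distance from the TCP to the fingertips, in m); z points along the fingers, x is the direction in which the jaws open and shut, and the axes are right-handed (so a half turn about z gives the same grasp; the last joint's range is limited). The gripper opens to 85 mm and grips with 20 to 120 N. Pads are 22 mm wide; open, the fingers measure 114 mm over their backs; the gripper's body (76 mm by 85 mm) begins 54 mm behind the grasp point. The pads swing forward as they close: fully open they stand 13 mm farther back than shut.
Start: joints at [-1.384, 0.398, 0.045, 1.537, -0.019, 1.207, -0.051], TCP at [0.183, 0.624, 0.216] pointing down, gripper open.
Joint ranges: [-2.82, 2.82], [-0.49, 2.23], [-1.37, 1.46], [0, 2.46], [-1.36, 4.5], [0.23, 2], [-2.94, 2.94]. Speed limits (rad/s): [2.57, 2.57, 3.14, 3.14, 3.14, 3.14, 3.14].

INTERFACE

Orientations are given as a unit quaternion [x, y, z, w].
In Python, from bench import env gives the robot as it stands. Calls block until the motion is done:
- env.movep(position, orientation): joint-space move of the TCP to a pose.
- env.movel(position, orientation=None, velocity=0.15, max_force=None): straight line of the TCP; orientation=None keeps the orientation; velocity is the mean speed in m/s. With max_force (N) it stops when the force on the tool has changed by that much, and returns True; else False.
- env.set_joints(angles): joint-space move.
- env.move_gripper(opening, grip_force=None): opening from 0.0 (shut) to 1.0 (fully open); grip_force is the grip in N (None keeps the last); returns when the fingers have stopped.
- env.sleep(seconds).
- env.inverse_kinematics(position, orientation): joint angles nearest the present ones, or None.
- env.state(): the state.
- env.grab_frame(name): name is "scene" or "side" or "wrist"; returns a dict with "color" (420x560x3 uint8, red, green, blue), "fx", "fy", "cx", "cy" (pixels), "k1" (the pictures are not rectified: a ray, as slopes to the right and down, at radius r is drawn at 1 + k1 r^2 times it, then the intrinsics apply), "camera_from_world" (4x4, takes a point from world to camera coordinates). Camera axes: x right, y down, z forward; pixel columns grow to the right and rows downward; lengths in m; the calibration is good to about 2 mm. A picture is of the moment at which its call begins. There is no depth.
A pose or a line that the arm cannot do raises env.MotionError and nothing moves.
- env.hand_in(): hands the job in, once; it reports no verdict.
The state is a dict: "time_s": time; "joint_pos": joint angles; "joint_vel": joint speeds; "tau": joint torques, N m; "position": TCP position; "eef_rot": TCP orientation; "force": force on the tool from outside, world axes, zero at the start; "wrist_torque": the same for the moment, N m; "finger_gap": opening from 0.0 (shut) to 1.0 (fully open).
Only numpy, scipy, OpenCV 4.12 (cv2) and the standard library are available. Lean on these libraries where they do the work, as an engineer would, in place of code of your own. Each camera call takes 0.05 s, during which the arm holds its last target. There are 200 camera calls.

TASK

First push the catch box's side door shut until it snaps home on its roller catch. Then work the cradle by its U-shaped lever only (grip or hook the lever's bar, keep your fingers off the pot): swing the lever up and over to its far stop so that all four wooden knobs tip out of the pot into the box, and bring the lever back down until the pot stands upright again. Leave the lamp over the box and the things lying about alone.

Things in the scene. Friction and masses are not known exactly. Their poses are not given: they have to be found in the camera images.
- stand: Pivot stand, fixed: plywood base, two green posts at y = +-66 mm (10 mm thick, 28 mm along x). Origin on the bench below the middle of the pivot line; x points from the lever to the catch box (roughly away from the robot), y to the left along the pivot line, z up. The pivot line lies 195 mm above the bench.
- pivot (a point): The middle of the pivot line of the cradle, 195 mm above the bench. Its axes are those of the stand.
- cradle (a joint): Tilt of the cradle about the stand's y axis: 0 = pot upright, lever level and pointing to the robot (a stop); it grows as the lever goes up and over and the mouth turns to the box; far stop at 2.05 rad. Stiff pivot: it stays where it is left, and takes about 3 to 8 N at the lever's bar.
- lever_grip (a point): Middle of the lever's cross bar: round, 16 mm thick, with a black rubber sleeve 100 mm long that spins freely on it, parallel to the pivot line, between two red flat arms (at y = +-81 mm). At tilt a it lies at x = -120 cos a, z = 195 + 120 sin a mm in the stand's frame.
- pot: Open polished aluminium pot (slippery inside) seated in the cradle, 104 mm wide at the rim, 70 mm high, wall 4 mm; its underside lies on the pivot line when upright. It turns with the cradle. Its z axis points out of the mouth. Not to be touched by the fingers.
- lamp: Bar lamp on a 16 mm mast, fixed. Origin at the mast's foot, at x 72.5, y -105 mm in the stand's frame, axes parallel. The bar fills x 50..95, y -108..98, z 431..453 mm in the stand's frame, over the box's near edge. An upright tool on the lever's bar at its far stop (x = 55 mm) hits it; one leaning back towards the robot by 30 to 45 degrees clears it.
- box: Open-topped grey catch box, fixed, 160 mm along x, 150 mm along y, walls 8 mm thick and 105 mm high (the far one 140 mm), floor 10 mm thick. Origin in the middle of its underside on the bench, 105 mm beyond the stand's origin along x, axes parallel to the stand's. Its left side (+y) is a sill 35 mm high with the door above it.
- door (a joint): Opening angle of the box's side door: 0 = shut, up to 1.1 rad. It stays where it is left. In the last 0.12 rad or so a sprung roller resists (about 8 to 13 N near the free edge), then snaps past and the door is held at 0.
- door_edge (a point): Point on the outer face of the door, 15 mm from its free edge and 83 mm above the bench. The door is a brown wooden panel 134 mm long, 8 mm thick, from 38 to 104 mm above the bench; it opens outward to the left and its free edge is at the end nearer the robot.
- door_hinge (a point): Foot of the door's upright hinge line, at the box's far left corner (x = 68, y = 71, z = 38 mm in the box's frame). From there, at opening a, the door runs along (-cos a, +sin a) in the box's x and y; its outer face lies 4 mm outside that line.
- knob_0: Origin in the middle of the foot of a turned light wooden drawer knob, 25 mm across and 26 mm high, one of four standing in the pot at the start.
- knob_1: Origin in the middle of the foot of a turned dark wooden drawer knob, 25 mm across and 26 mm high, one of four standing in the pot at the start.
- knob_2: Origin in the middle of the foot of a turned light wooden drawer knob, 25 mm across and 26 mm high, one of four standing in the pot at the start.
- knob_3: Origin in the middle of the foot of a turned dark wooden drawer knob, 25 mm across and 26 mm high, one of four standing in the pot at the start.
- sanding_block: Bystander: wooden sanding block, 123 x 102 x 31 mm, origin under its middle.
- blank_a: Bystander: eight-sided wood blank with a pencilled cross, 67 x 59 x 36 mm, origin under its middle.
- tape_measure: Bystander: yellow tape measure, 89 x 80 x 32 mm, origin under its middle.
- wax_tin: Bystander: red-lidded round tin, 67 x 67 x 32 mm, origin under its middle.

How it is judged:
On the way, in this order (a step that is already met when the one before it is completed fails the run):
1. the door is shut on its catch, with the cradle still upright (value of joint door below 0.03 rad and value of joint cradle below 0.3 rad), for 0.2 s.
2. the cradle is tipped to its far stop (value of joint cradle above 1.9 rad), for 0.2 s.
At the end, for the whole second after the job is handed in: The door is within 0.03 rad of shut, the cradle within 0.15 rad of upright, and all four knobs lie at rest inside the catch box (value of joint door below 0.03 rad and value of joint cradle below 0.15 rad and x of knob_0 in the frame of box between -0.078 and 0.078 m and y of knob_0 in the frame of box between -0.073 and 0.073 m and z of knob_0 in the frame of box between 0.005 and 0.1 m and linear speed of each of knob_0, knob_1, knob_2, knob_3 below 0.03 m/s and x of knob_1 in the frame of box between -0.078 and 0.078 m and y of knob_1 in the frame of box between -0.073 and 0.073 m and z of knob_1 in the frame of box between 0.005 and 0.1 m and x of knob_2 in the frame of box between -0.078 and 0.078 m and y of knob_2 in the frame of box between -0.073 and 0.073 m and z of knob_2 in the frame of box between 0.005 and 0.1 m and x of knob_3 in the frame of box between -0.078 and 0.078 m and y of knob_3 in the frame of box between -0.073 and 0.073 m and z of knob_3 in the frame of box between 0.005 and 0.1 m); the robot touches nothing.
It fails at once if the pot is pushed with the fingers instead of being tipped by the lever (contact force between the fingers and pot above 3 N).
It fails at once if the lamp is knocked (contact force between any of the fingers, the arm and lamp above 8 N).
It fails at once if the cradle is tipped while the door is open (value of joint cradle above 0.5 rad and value of joint door above 0.1 rad).
It fails at once if a bystander is shifted by more than 30 mm (distance of any of sanding_block, blank_a, tape_measure, wax_tin from where it was at the start of the episode above 0.03 m).
It also fails if it takes over 72 s, if anything falls off the work surface, if the arm or the gripper's body presses on something with over 40 N, if the wrist force passes 120 N, or if a joint passes its speed limit or range.

## Working session

There is one attempt and no reset: what is moved stays moved. The work goes in short steps, each a Python script; the robot and the scene stay as the last script left them, time stands still between calls to the robot, and variables do not carry over. Pictures are saved under pics/ and viewed, about 8 in all and at most 12, crops included, and the job is handed in when it is done.

```bash
mkdir -p pics; ls
python3 - <<'E'
from bench import env
import cv2,pickle
d={}
for n in("scene","side"):
    f=env.grab_frame(n);d[n]=f;cv2.imwrite(f"pics/{n}0.png",f["color"][:,:,::-1])
    print(n,f["fx"],f["cx"],f["cy"],f["k1"],f["camera_from_world"].round(3).tolist() if hasattr(f["camera_from_world"],'round') else f["camera_from_world"])
pickle.dump(d,open("f0.pkl","wb"))
s=env.state();print(s)
E
```

```text
pics
scene 473.9896697557509 275.33301796150363 211.78937722602726 0.027332199500849513 [[0.81, -0.586, -0.019, -0.431], [-0.403, -0.534, -0.743, 0.368], [0.426, 0.61, -0.669, 1.115], [0.0, 0.0, 0.0, 1.0]]
side 541.4928133278889 293.05662058440726 207.52606122311622 -0.060436908519488755 [[0.184, 0.983, 0.004, -0.149], [0.723, -0.133, -0.678, -0.303], [-0.666, 0.128, -0.735, 2.11], [0.0, 0.0, 0.0, 1.0]]
{'time_s': 0.1, 'joint_pos': array([-1.38398511,  0.39912083,  0.04502408,  1.5377151 , -0.01867135,
        1.20690242, -0.05068912]), 'joint_vel': array([ 4.43267406e-04, -8.49240395e-04,  1.45916215e-03, -3.65923981e-03,
       -1.33687299e-03,  9.23746071e-04, -3.89367736e-05]), 'tau': array([ 3.03294604e-03, -4.76261330e+01,  1.36989579e+00, -2.54950440e+01,
        1.19789087e-02,  4.96470253e-03,  3.36936682e-05]), 'position': array([0.18307421, 0.62308479, 0.21508263]), 'eef_rot': array([ 8.00560956e-01,  5.99250708e-01, -6.45652257e-04,  5.71926449e-04]), 'force': array([-0.5267984 ,  1.39051373, -0.39156465]), 'wrist_torque': array([-0.04640676,  0.01849868,  0.00653518]), 'finger_gap': 0.9975187429727895}
```

View pics/scene0.png

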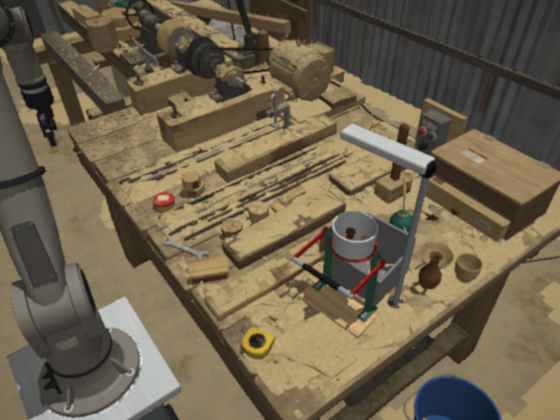

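View pics/side0.png

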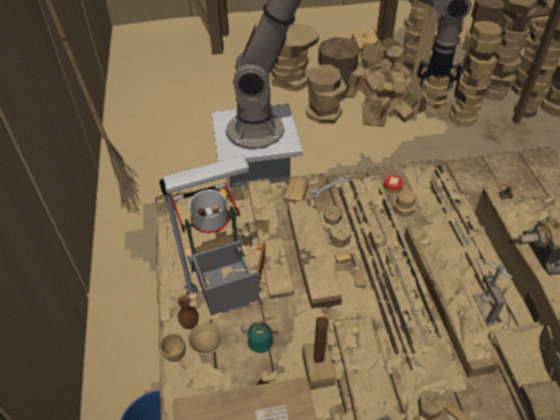

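Scene view: the cradle is at about (345,260), the lever's bar runs from (293,261) to (350,292), and the lamp is at (390,150). Side view: the box is at (225,280), with the door ajar at (262,258). I'll zoom into both.

Run:
```python
import cv2,pickle
d=pickle.load(open("f0.pkl","rb"))
a=d["scene"]["color"][190:340,280:450,::-1];b=d["side"]["color"][150:320,150:290,::-1]
cv2.imwrite("pics/sc.png",cv2.resize(a,None,fx=4,fy=4,interpolation=cv2.INTER_CUBIC)[:600])
cv2.imwrite("pics/sd.png",cv2.resize(b,None,fx=3.5,fy=3.5,interpolation=cv2.INTER_CUBIC))
```

```text
(no output)
```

View pics/sc.png

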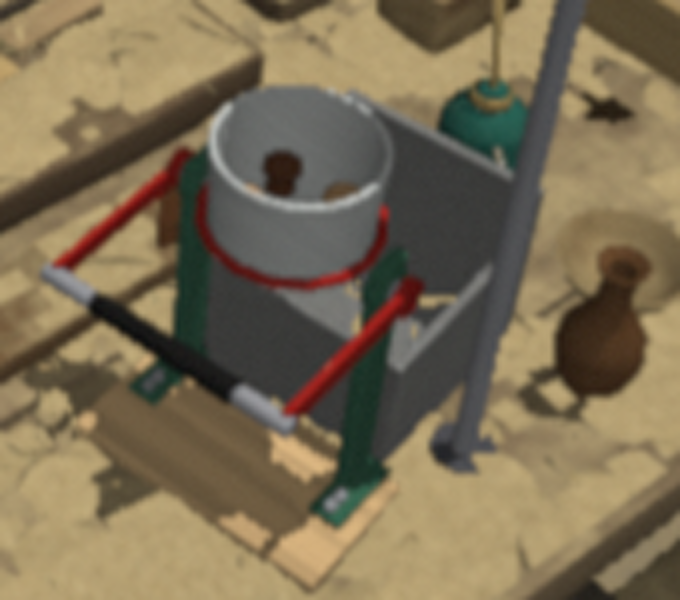

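View pics/sd.png

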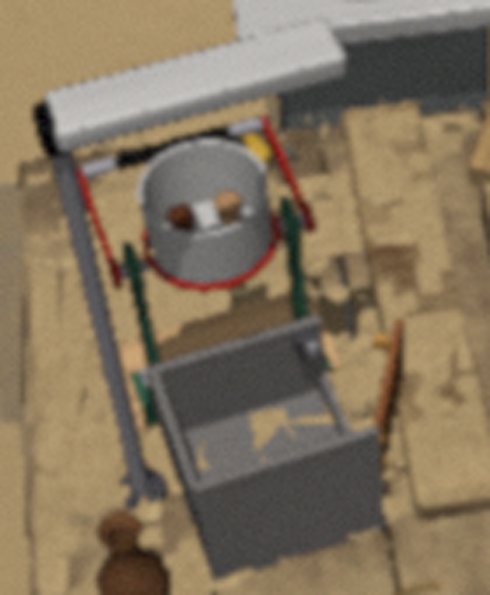

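```bash
cat > h.py <<'E'
import numpy as np, cv2
def KD(f): return np.array([[f["fx"],0,f["cx"]],[0,f["fy"],f["cy"]],[0,0,1.]]),np.array([f["k1"],0,0,0.])
def ray(f,uv):
    K,D=KD(f);p=cv2.undistortPoints(np.array([[uv]],float),K,D)[0,0]
    T=np.array(f["camera_from_world"]);R=T[:3,:3]
    d=R.T@np.r_[p,1];return -R.T@T[:3,3],d/np.linalg.norm(d)
def plane(f,uv,z):
    o,d=ray(f,uv);return o+d*(z-o[2])/d[2]
def tri(fs,uvs):
    A=0;b=0
    for f,uv in zip(fs,uvs):
        o,d=ray(f,uv);P=np.eye(3)-np.outer(d,d);A=A+P;b=b+P@o
    return np.linalg.solve(A,b)
def proj(f,X):
    K,D=KD(f);T=np.array(f["camera_from_world"])
    return cv2.projectPoints(np.atleast_2d(np.array(X,float)),cv2.Rodrigues(T[:3,:3])[0],T[:3,3],K,D)[0][:,0]
E
python3 - <<'E'
import pickle
from h import *
np.set_printoptions(precision=4,suppress=True)
d=pickle.load(open("f0.pkl","rb"));a,b=d["scene"],d["side"]
S=lambda u,v:(280+u/4-.4,190+v/4-.4)
D=lambda u,v:(150+u/3.5-.4,150+v/3.5-.4)
P={k:tri((a,b),(S(*s),D(*t))) for k,s,t in [("barL",(52,271),(262,124)),("barR",(287,420),(88,172)),("slL",(93,304),(228,130)),("slR",(237,384),(118,158)),("pvL",(182,158),(310,222)),("pvR",(412,292),(120,278)),("boxNR105",(403,366),(150,372)),("boxFL140",(350,95),(380,430)),("boxFR140",(515,175),(210,487))]}
for k,v in P.items():print(k,v)
ref={"slL":(-.12,.05,.195),"slR":(-.12,-.05,.195),"pvL":(0,.081,.195),"pvR":(0,-.081,.195),"boxNR105":(.025,-.075,.105),"boxFL140":(.185,.075,.14)}
q=np.array([ref[k] for k in ref]);w=np.array([P[k] for k in ref])
qc,wc=q.mean(0),w.mean(0);H=((q-qc)[:,:2].T@(w-wc)[:,:2]);yaw=np.arctan2(H[0,1]-H[1,0],H[0,0]+H[1,1])
R=np.array([[np.cos(yaw),-np.sin(yaw),0],[np.sin(yaw),np.cos(yaw),0],[0,0,1]])
t=wc-R@qc;print("yaw",yaw,"t",t);print((w-(q@R.T+t))*1000)
loc=lambda p:R.T@(p-t*[1,1,0])
print("door top edge pts in box frame",[loc(plane(b,D(*p),.104))-[.105,0,0] for p in [(400,322),(382,428),(391,375)]])
# bystanders rough
for n,f,uv in [("tape",a,(258,342)),("tin",a,(164,199)),("sand?",a,(207,268)),("blank",a,(193,183)),("blank2",a,(232,228))]:print(n,plane(f,uv,.03))
E
```

```text
barL [ 0.4811 -0.148   0.1963]
barR [ 0.5152 -0.3025  0.1961]
slL [ 0.4843 -0.1792  0.1958]
slR [ 0.5073 -0.2741  0.2017]
pvL [ 0.6019 -0.121   0.1964]
pvR [ 0.6354 -0.2797  0.1954]
boxNR105 [ 0.6585 -0.2684  0.1012]
boxFL140 [ 0.7765 -0.0931  0.1354]
boxFR140 [ 0.8052 -0.2226  0.1389]
yaw 0.21181073423014873 t [ 0.6156 -0.2015  0.0001]
[[-3.4634 -1.367   0.6139]
 [-1.4024  1.5727  6.5775]
 [ 3.399   1.3633  1.25  ]
 [ 2.8349  1.0242  0.2772]
 [ 2.7311  1.2179 -3.9381]
 [-4.0991 -3.811  -4.7805]]
door top edge pts in box frame [array([-0.0455,  0.1344,  0.104 ]), array([0.0516, 0.0822, 0.104 ]), array([0.0042, 0.1077, 0.104 ])]
tape [ 0.3442 -0.1907  0.03  ]
tin [0.3984 0.4232 0.03  ]
sand? [0.3627 0.0844 0.03  ]
blank [0.5125 0.4399 0.03  ]
blank2 [0.5015 0.1775 0.03  ]
```

The pose fit is consistent: stand at (0.616, -0.2015), yaw 0.212, door about 0.49 rad open, residuals 4 mm or less in the plane. Next is the door push with the tool leaning out to the left.

```bash
cat >> h.py <<'E'
from scipy.spatial.transform import Rotation as Ro
YAW=.2118; T0=np.array([.6156,-.2015,0]); RS=Ro.from_euler('z',YAW).as_matrix()
W=lambda p:RS@np.array(p,float)+T0
L=lambda p:RS.T@(np.array(p)-T0)
def quat(z,x):  # tool z and x in stand frame
    z=np.array(z,float);z/=np.linalg.norm(z);x=np.array(x,float);x-=z*(x@z);x/=np.linalg.norm(x)
    return Ro.from_matrix(RS@np.c_[x,np.cross(z,x),z]).as_quat()
E
cat > door.py <<'E'
from h import *
zt=np.array([0,-.707,-.707])
def tcp(a,gap):   # tip centre 'gap' outside the door's outer face, stand frame
    c=np.array([.105+.068,.071,0])+.117*np.array([-np.cos(a),np.sin(a),0])+(.004+gap)*np.array([np.sin(a),np.cos(a),0])
    c[2]=.078
    return W(c-.017*zt)
Q=[quat(zt,[s,0,0]) for s in(1,-1)]
E
python3 - <<'E'
from door import *
from bench import env
np.set_printoptions(precision=3,suppress=True)
for q in Q:
    for a,g in[(.49,.09),(.49,0),(0,0)]:print(tcp(a,g),env.inverse_kinematics(tcp(a,g),q))
for e in(.7,.785):
  for s in(1,-1):
    zt=np.array([np.sin(e),0,-np.cos(e)]);q=quat(zt,[s,0,0])
    for a in(0,1,2.05):
        p=W([-.12*np.cos(a),0,.195+.12*np.sin(a)]);print(e,s,a,env.inverse_kinematics(p,q))
E
```

```text
[0.681 0.039 0.09 ] [-0.936  0.82   0.689  1.628  0.342  1.005 -0.384]
[ 0.656 -0.048  0.09 ] [-0.86   0.74   0.679  1.773  0.451  0.886 -0.403]
[ 0.652 -0.105  0.09 ] [-0.782  0.71   0.672  1.822  0.514  0.817 -0.396]
[0.681 0.039 0.09 ] [-0.495  0.691  0.015  1.615  0.799  1.226  2.436]
[ 0.656 -0.048  0.09 ] [-0.439  0.618  0.078  1.761  0.842  1.1    2.452]
[ 0.652 -0.105  0.09 ] [-0.391  0.596  0.125  1.811  0.873  1.022  2.484]
0.7 1 0 [ 0.241  0.05   0.447  2.244 -1.043  0.647  1.694]
0.7 1 1 [-0.676 -0.125  1.181  2.067 -0.568  0.661  1.118]
0.7 1 2.05 [-0.174  0.165  0.651  1.882 -0.833  0.707  1.19 ]
0.7 -1 0 [-0.522  0.142  1.293  2.255 -1.16   0.764 -1.337]
0.7 -1 1 [ 0.323 -0.02   0.245  2.052 -0.75   0.72  -1.88 ]
0.7 -1 2.05 [-0.625  0.353  1.279  1.889 -1.128  0.903 -1.741]
0.785 1 0 [ 0.482  0.063  0.246  2.284 -1.228  0.665  1.904]
0.785 1 1 [-0.629 -0.142  1.166  2.12  -0.732  0.611  1.296]
0.785 1 2.05 [ 0.023  0.136  0.448  1.94  -0.959  0.634  1.332]
0.785 -1 0 [-0.275  0.109  1.059  2.297 -1.29   0.753 -1.18 ]
0.785 -1 1 [ 0.158 -0.033  0.444  2.11  -0.915  0.689 -1.702]
0.785 -1 2.05 [-0.621  0.332  1.28   1.951 -1.258  0.87  -1.606]
```

Run:
```python
from door import *
from bench import env
import cv2
q=Q[0];np.set_printoptions(precision=4,suppress=True)
env.move_gripper(0.0)
env.movep(tcp(.49,.09)+[0,.03,.12],q)
env.movel(tcp(.49,.06),velocity=.2)
s0=env.state()['force']
for a,g in[(.45,.0),(.3,0),(.15,0)]:
    print(a,env.movel(tcp(a,g),velocity=.08,max_force=20))
    s=env.state();print(L(s['position']),s['force']-s0)
print(env.movel(tcp(0,-.004),velocity=.04,max_force=35))
s=env.state();print(L(s['position']),L(tcp(0,0)),s['force']-s0,s['time_s'])
f=env.grab_frame("side");cv2.imwrite("pics/sd1.png",cv2.resize(f["color"][150:320,150:330,::-1],None,fx=3,fy=3,interpolation=cv2.INTER_CUBIC))
```

```text
0.45 False
[0.0701 0.1383 0.0898] [ 0.2362 -1.5211  0.2946]
0.3 False
[0.0616 0.1203 0.0902] [ 0.2569 -0.9255  0.0505]
0.15 False
[0.0572 0.1033 0.0902] [ 0.0703 -0.7172  0.6444]
False
[0.056 0.083 0.09 ] [0.056 0.087 0.09 ] [ 0.3871 -0.2499  1.054 ] 6.6333
```

View pics/sd1.png

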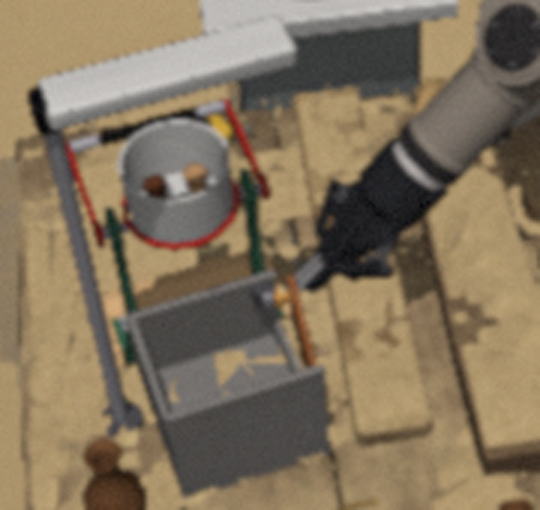

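The tip is on the door at (300,285), but the door is still about 0.15 rad short. I'll keep pushing under force guard.

Run:
```python
from door import *
from bench import env
import cv2
np.set_printoptions(precision=4,suppress=True)
s0=env.state()['force']
for g in np.arange(-.007,-.031,-.003):
    r=env.movel(tcp(0,g),velocity=.03,max_force=30)
    s=env.state();print(r,L(s['position']),RS.T@(s['force']-s0))
    if r:break
f=env.grab_frame("side");cv2.imwrite("pics/sd2.png",cv2.resize(f["color"][150:320,150:330,::-1],None,fx=3,fy=3,interpolation=cv2.INTER_CUBIC))
```

```text
False [0.056  0.0799 0.0901] [-0.0691  0.9103  0.4596]
False [0.056  0.0778 0.0897] [-1.2706  4.0958  2.2248]
False [0.0557 0.0748 0.0897] [-2.1907  5.0755  2.612 ]
False [0.0555 0.0709 0.09  ] [-1.3494  2.2226  2.0817]
False [0.0562 0.0672 0.0903] [0.9579 0.0676 0.2016]
False [0.0566 0.0652 0.0901] [0.412  1.5031 0.9122]
False [0.0567 0.0645 0.0896] [-3.3091 10.5863  6.1743]
False [0.0568 0.0641 0.0892] [-7.5237 19.8909 13.0593]
```

View pics/sd2.png

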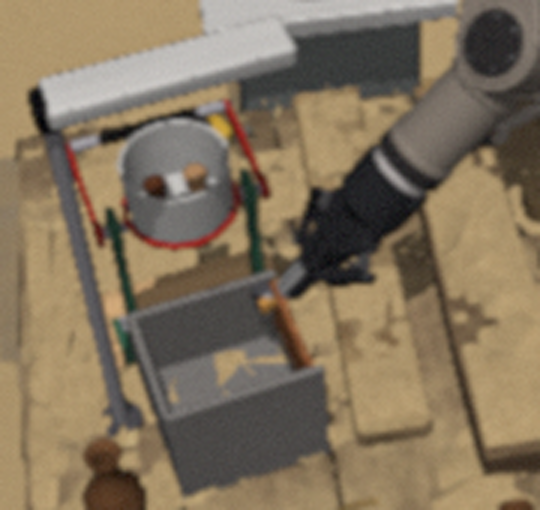

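The force rose to about 5 N, dropped to zero, then rose stiffly to 20 N, and the panel is now flush with the box edge (275,290)-(305,365). So the door has snapped shut. Next is the lever.

```bash
cat > lever.py <<'E'
from h import *
E0=.785;zl=np.array([np.sin(E0),0,-np.cos(E0)]);QL=quat(zl,[1,0,0])
def bar(a,back=0.,r=.12): return W(np.array([-r*np.cos(a)-.001,0,.196+r*np.sin(a)])+zl*(.002-back))
E
python3 - <<'E'
from door import *
from lever import *
from bench import env
import cv2
np.set_printoptions(precision=4,suppress=True)
p=np.array(env.state()['position'])
env.movel(p-RS@zt*.12,velocity=.2)
env.move_gripper(.5,grip_force=40)
env.movep(W([-.27,.12,.36]),QL)
env.movep(bar(0,.10),QL)
s0=env.state();print(s0['joint_pos'],s0['time_s'])
f=env.grab_frame("wrist");cv2.imwrite("pics/w1.png",f["color"][:,:,::-1])
uv=proj(f,[W([-.12,y,.195]) for y in(.05,0,-.05)]);print(uv)
E
```

```text
Traceback (most recent call last):
bench.MotionError: the arm cannot take that pose within its joint ranges
```

Run:
```python
from lever import *
from bench import env
np.set_printoptions(precision=3,suppress=True)
for e in(.6,.7,.785):
  for s in(1,-1):
    z=np.array([np.sin(e),0,-np.cos(e)]);q=quat(z,[s,0,0])
    for p in([-.12,0,.195],np.array([-.12,0,.195])-.07*z,np.array([-.12,0,.195])-.1*z,[-.15,0,.36],[-.15,.05,.42],[.055,0,.302]):
        print(e,s,np.round(p,3),env.inverse_kinematics(W(p),q))
```

```text
0.6 1 [-0.12   0.     0.195] [-1.035 -0.386  1.449  2.201  0.011  0.511  0.703]
0.6 1 [-0.16   0.     0.253] [-0.403 -0.204  0.991  2.168 -0.405  0.704  1.086]
0.6 1 [-0.176  0.     0.278] [-0.476 -0.348  0.991  2.148 -0.166  0.746  0.862]
0.6 1 [-0.15  0.    0.36] [-0.329 -0.294  0.81   1.99  -0.218  0.904  0.817]
0.6 1 [-0.15  0.05  0.42] [-0.004 -0.315  0.434  1.939 -0.261  1.017  0.74 ]
0.6 1 [0.055 0.    0.302] [ 0.156  0.164  0.247  1.798 -0.553  0.746  0.93 ]
0.6 -1 [-0.12   0.     0.195] [-0.584  0.132  1.299  2.2   -0.956  0.741 -1.562]
0.6 -1 [-0.16   0.     0.253] [ 0.439 -0.077  0.244  2.155 -0.654  0.774 -1.833]
0.6 -1 [-0.176  0.     0.278] [ 0.466 -0.123  0.244  2.135 -0.608  0.837 -1.867]
0.6 -1 [-0.15  0.    0.36] [ 0.626 -0.146  0.045  1.975 -0.546  0.978 -2.026]
0.6 -1 [-0.15  0.05  0.42] [ 0.787 -0.246 -0.156  1.925 -0.537  1.091 -2.139]
0.6 -1 [0.055 0.    0.302] [-0.618  0.392  1.277  1.813 -1.005  0.969 -1.872]
0.7 1 [-0.12   0.     0.195] [ 0.824  0.056 -0.156  2.231 -1.005  0.619  1.659]
0.7 1 [-0.165  0.     0.249] [-0.327 -0.21   0.99   2.232 -0.609  0.657 
[... 1067 characters left out ...]
6] [-0.236 -0.344  0.806  2.101 -0.443  0.763  1.066]
0.785 1 [-0.15  0.05  0.42] [-0.234 -0.473  0.615  2.062 -0.225  0.826  0.729]
0.785 1 [0.055 0.    0.302] [ 0.389  0.127  0.045  1.931 -0.874  0.594  1.267]
0.785 -1 [-0.12   0.     0.195] [ 0.482  0.063  0.246  2.284 -1.228  0.665 -1.237]
0.785 -1 [-0.169  0.     0.245] [-0.252 -0.185  1.     2.284 -0.843  0.662 -1.547]
0.785 -1 [-0.191  0.     0.266] [ 0.19  -0.163  0.635  2.266 -0.871  0.774 -1.519]
0.785 -1 [-0.15  0.    0.36] [ 0.504 -0.185  0.243  2.09  -0.777  0.89  -1.776]
0.785 -1 [-0.15  0.05  0.42] [ 0.641 -0.299  0.044  2.05  -0.716  0.972 -1.955]
0.785 -1 [0.055 0.    0.302] [-0.329  0.175  0.855  1.946 -1.059  0.699 -1.734]
```

```bash
sed -i 's/E0=.785/E0=.7/; s/QL=quat(zl,\[1,/QL=quat(zl,[-1,/' lever.py
python3 - <<'E'
from lever import *
from bench import env
import cv2
np.set_printoptions(precision=3,suppress=True)
for p in([-.1,.25,.35],[-.15,.05,.42]):
    env.movep(W(p),QL);print(env.state()['joint_pos'])
env.movep(bar(0,.08),QL)
s0=env.state();print(s0['joint_pos'],s0['time_s'],s0['finger_gap'])
f=env.grab_frame("wrist");cv2.imwrite("pics/w1.png",f["color"][:,:,::-1])
print(proj(f,[W([-.12,y,.195]) for y in(.05,0,-.05)]))
E
```

```text
[ 0.491 -0.449 -0.36   2.234 -0.562  0.719 -2.507]
[ 0.463 -0.29   0.135  1.998 -0.548  0.989 -2.123]
[ 0.403 -0.104  0.355  2.216 -0.813  0.767 -1.634] 13.5083 0.49818062394752405
[[280.835 269.132]
 [281.029 214.075]
 [281.238 152.459]]
```

View pics/w1.png

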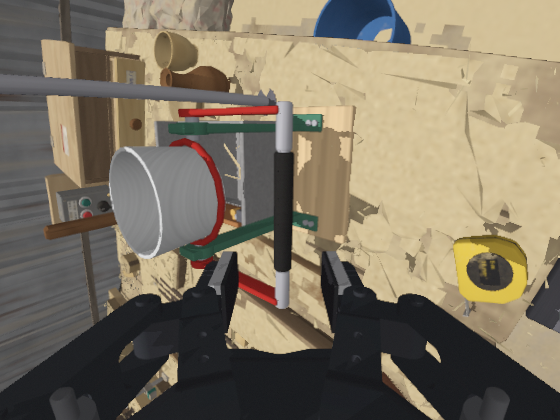

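The wrist view shows the sleeve at x≈284, rows 152 to 271; I predicted 281 and 152 to 269, so it agrees to about 2 mm. I'll grip it and tip the pot.

Run:
```python
from lever import *
from bench import env
import cv2
np.set_printoptions(precision=4,suppress=True)
f0=env.state()['force']
print(env.movel(bar(0),velocity=.06,max_force=12))
env.move_gripper(0.,grip_force=50)
s=env.state();print('grip',s['finger_gap'],L(s['position']),s['force']-f0)
for a in np.arange(.15,1.96,.15):
    r=env.movel(bar(a),velocity=.08,max_force=40)
    s=env.state();l=L(s['position'])-zl*.002
    print(round(a,2),r,round(np.arctan2(l[2]-.195,-l[0]),3),round(np.hypot(l[0],l[2]-.195),4),RS.T@(s['force']-f0),s['finger_gap'])
    if r:break
print(s['time_s'])
```

```text
False
grip 0.0021526361272510793 [-0.1197  0.      0.1945] [ 0.0801 -0.1092 -0.3349]
0.15 False 0.159 0.1211 [ 0.4372 -0.1292 -1.3428] -0.003859798654239658
0.3 False 0.302 0.1213 [-0.0469  0.5831 -0.8504] -0.0025782808066578005
0.45 False 0.448 0.1213 [-0.4902  0.1381 -1.0258] -0.001668097940583806
0.6 False 0.597 0.1213 [-0.3244  0.1739 -0.2654] 3.710036521376999e-05
0.75 False 0.746 0.1213 [-0.2903 -0.0164 -1.696 ] 0.0010554591088019144
0.9 False 0.895 0.1213 [ 0.1513  0.2109 -0.288 ] 0.002172269645510446
1.05 False 1.045 0.1212 [-0.7412  0.172  -0.713 ] 0.0002935562013864487
1.2 False 1.195 0.1211 [ 0.3539  0.8274 -0.9067] -0.0028249372512601178
1.35 False 1.348 0.1211 [-0.3708 -0.6047 -0.8646] 0.0019735114429727646
1.5 False 1.497 0.1209 [ 0.0386 -0.1422 -0.0903] 0.0013302588968412755
1.65 False 1.646 0.1207 [ 0.4318 -0.4767 -0.604 ] -0.002277245885133942
1.8 False 1.795 0.1205 [ 0.1953  0.3494 -0.3709] -0.0006045120135505799
1.95 False 1.944 0.1202 [-0.1003  0.2558 -0.4786] -0.00033832560680368683
20.4
```

The gripper closed on nothing (gap 0), and I should have stopped there. I'll look now.

Run:
```python
from bench import env
import cv2,numpy as np
from h import *
a=env.grab_frame("scene");b=env.grab_frame("side")
import pickle;pickle.dump({"scene":a,"side":b},open("f1.pkl","wb"))
A=cv2.resize(a["color"][150:330,270:430,::-1],None,fx=2.5,fy=2.5,interpolation=cv2.INTER_CUBIC)
B=cv2.resize(b["color"][140:320,150:310,::-1],None,fx=2.5,fy=2.5,interpolation=cv2.INTER_CUBIC)
cv2.imwrite("pics/m1.png",np.hstack([A,B]))
```

```text
(no output)
```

View pics/m1.png

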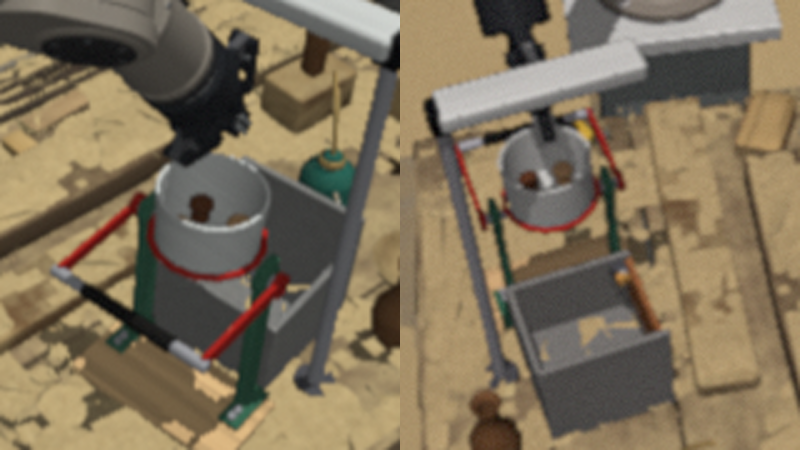

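The cradle is still upright, the knobs are in the pot and the door is shut. The closed tips show at scene (342,214) and side (208,195). I'll check them against the reported TCP.

Run:
```python
from bench import env
import pickle
from lever import *
np.set_printoptions(precision=4,suppress=True)
d=pickle.load(open("f1.pkl","rb"));a,b=d["scene"],d["side"]
s=env.state();p=np.array(s['position']);z=Ro.from_quat(s['eef_rot']).as_matrix()[:,2]
print(env.finger_overhang,p,z,L(p),RS.T@z)
X=tri((a,b),((341.6,214),(208,195)));print(X,L(X),'along tool',(X-p)@z,'off',(X-p)-z*((X-p)@z))
for k in(-.05,-.03,0,.017):print(k,proj(a,p+k*z),proj(b,p+k*z))
```

```text
0.017 [ 0.6592 -0.1922  0.3058] [ 0.6296  0.1353 -0.765 ] [ 0.0446 -0.0001  0.3058] [ 0.644 -0.    -0.765]
[ 0.5983 -0.1884  0.2893] [-0.0141  0.0165  0.2893] along tool -0.025214768081710717 off [-0.045   0.0073 -0.0358]
-0.05 [[361.6633 195.6534]] [[206.1829 185.9828]]
-0.03 [[364.2768 198.113 ]] [[208.2445 193.3238]]
0 [[368.0407 201.6547]] [[211.3241 204.2769]]
0.017 [[370.0947 203.5871]] [[213.0623 210.4521]]
```

Run:
```python
import pickle,cv2
from lever import *
np.set_printoptions(precision=4,suppress=True,linewidth=200)
d0=pickle.load(open("f0.pkl","rb"));d=pickle.load(open("f1.pkl","rb"))
out=[]
for n,(u0,v0,u1,v1) in(("scene",(320,170,400,240)),("side",(180,165,250,235))):
    a=d0[n]["color"][v0:v1,u0:u1].astype(int);b=d[n]["color"][v0:v1,u0:u1].astype(int)
    m=(np.abs(a-b).sum(2)>70).astype(np.uint8)*255
    c=cv2.resize(b[:,:,::-1].astype(np.uint8),(400,int(400*m.shape[0]/m.shape[1])),interpolation=cv2.INTER_CUBIC)
    M=cv2.cvtColor(cv2.resize(m,(c.shape[1],c.shape[0]),interpolation=cv2.INTER_NEAREST),cv2.COLOR_GRAY2BGR)
    k=400/(u1-u0)
    p=np.array([.6592,-.1922,.3058]);z=np.array([.6296,.1353,-.765])
    for t,col in((-.05,(255,0,0)),(-.02,(0,255,0)),(.017,(0,0,255))):
        u,v=proj(d[n],p+t*z)[0];cv2.circle(c,(int((u-u0+.5)*k),int((v-v0+.5)*k)),4,col,-1)
    out.append(cv2.resize(np.vstack([c,M]),(400,600)))
cv2.imwrite("pics/m2.png",np.hstack(out))
```

```text
(no output)
```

View pics/m2.png

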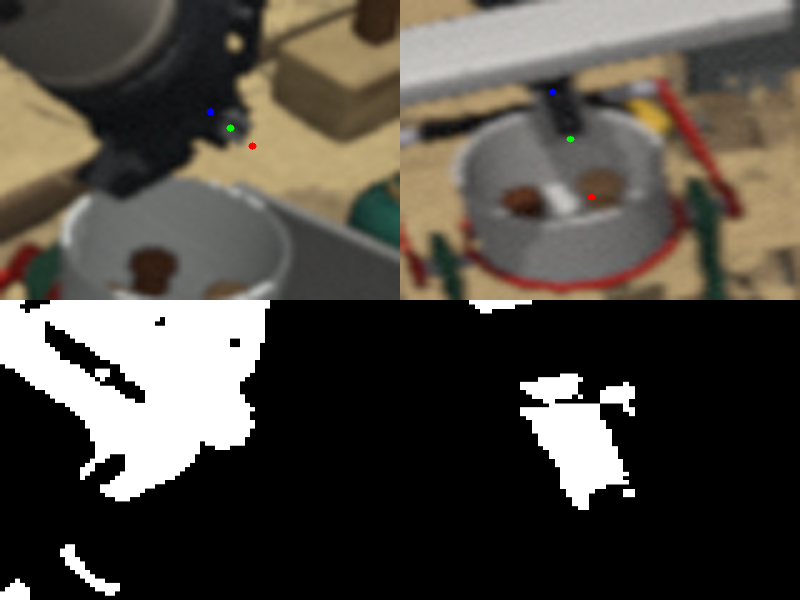

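Both views put the real fingertips about 10 to 20 mm behind the reported TCP, not 17 mm ahead. The door push implied about 15 mm behind too: the TCP ended 11 mm inside the door's face. So the fingers are about 30 mm shorter than stated. I'll grasp 28 mm deeper and go on only if the gap shows the bar.

```bash
sed -i 's/(.002-back)/(.002+DEEP-back)/; s/^E0/DEEP=.028;E0/' lever.py
python3 - <<'E'
from lever import *
from bench import env
import cv2
np.set_printoptions(precision=4,suppress=True)
env.movel(W([-.1,0,.38]),velocity=.2)
env.move_gripper(.5)
env.movel(bar(0,.08),velocity=.2)
f0=env.state()['force']
print(env.movel(bar(0),velocity=.06,max_force=12))
env.move_gripper(0.,grip_force=50)
s=env.state();print('grip',s['finger_gap'],L(s['position'])-zl*(DEEP+.002),s['force']-f0)
if s['finger_gap']>.1:
  for a in(.1,.2):
    r=env.movel(bar(a),velocity=.05,max_force=30)
    s=env.state();l=L(s['position'])-zl*(DEEP+.002)
    print(a,r,round(np.arctan2(l[2]-.195,-l[0]),3),RS.T@(s['force']-f0),s['finger_gap'])
print(s['time_s'])
f=env.grab_frame("wrist");cv2.imwrite("pics/w2.png",f["color"][:,:,::-1])
E
```

```text
False
grip 0.16838273347548985 [-0.1216 -0.0002  0.1958] [-3.0435 -1.1408 -0.0626]
0.1 False 0.108 [-5.1888 -0.032   0.8386] 0.16315741656467508
0.2 False 0.208 [-5.9283  0.5176  2.4324] 0.16856055019445684
25.5
```

View pics/w2.png

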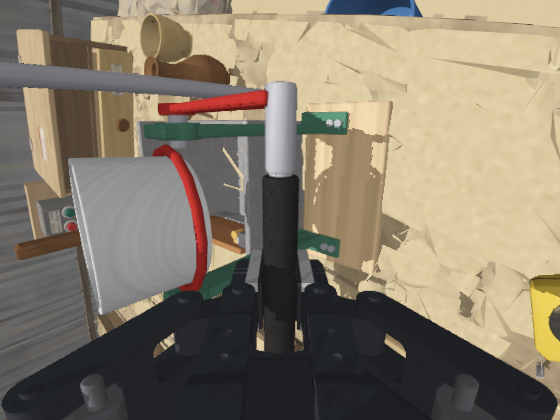

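Gripped: the gap of 0.168 matches the bar, and the pads sit on the sleeve at (280,285). I'll continue over to the far stop.

```bash
sed -i 's/-.001,0,.196/-.003,0,.196/' lever.py
python3 - <<'E'
from lever import *
from bench import env
import cv2
np.set_printoptions(precision=3,suppress=True)
f0=0
for a in list(np.arange(.35,1.95,.15))+[1.97,2.03,2.07]:
    r=env.movel(bar(a),velocity=.1,max_force=30)
    s=env.state();l=L(s['position'])-zl*(DEEP+.002)+[.002,0,0]
    print(round(a,2),r,round(np.arctan2(l[2]-.195,-l[0]),3),RS.T@s['force'],round(s['finger_gap'],3))
    if r or s['finger_gap']<.1:break
env.sleep(.6)
print(env.state()['time_s'])
A=env.grab_frame("scene")["color"][110:330,270:430,::-1];B=env.grab_frame("side")["color"][130:350,150:310,::-1]
cv2.imwrite("pics/m3.png",cv2.resize(np.hstack([A,B]),None,fx=2.5,fy=2.5,interpolation=cv2.INTER_CUBIC))
E
```

```text
0.35 False 0.378 [ 6.225 -1.786 -0.807] 0.164
0.5 False 0.524 [ 8.953 -3.394 -4.509] 0.162
0.65 False 0.667 [11.677 -4.83  -8.183] 0.161
0.8 False 0.806 [10.927 -4.474 -8.24 ] 0.165
0.95 False 0.948 [ 8.569 -5.211 -8.424] 0.165
1.1 False 1.096 [ 5.889 -3.974 -7.252] 0.167
1.25 False 1.246 [ 4.81  -4.809 -7.918] 0.169
1.4 False 1.399 [ 3.699 -5.363 -7.495] 0.166
1.55 False 1.55 [ 2.313 -6.178 -8.318] 0.166
1.7 False 1.701 [ 1.286 -5.245 -6.947] 0.17
1.85 False 1.85 [ 1.621 -6.411 -6.09 ] 0.167
1.97 False 1.969 [ 1.129 -6.85  -6.441] 0.169
2.03 False 2.027 [ 1.608 -6.824 -5.293] 0.166
2.07 False 2.053 [-8.031 -3.424  1.434] 0.167
30.6
```

View pics/m3.png

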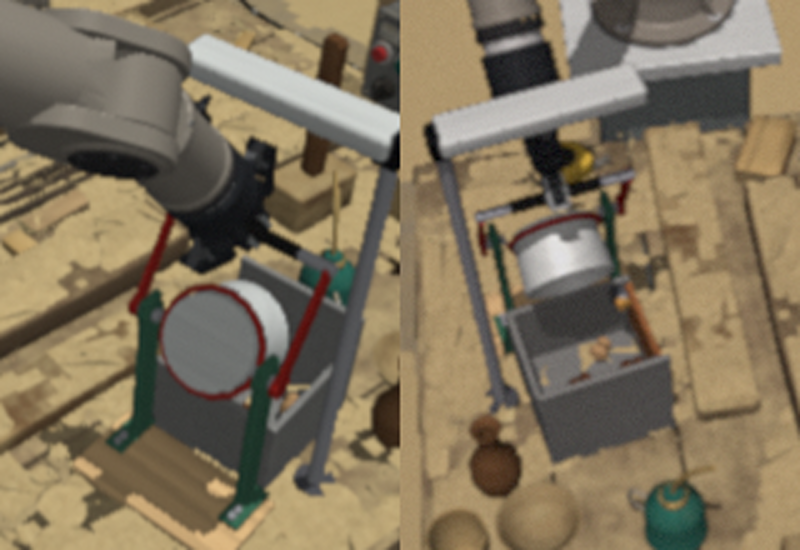

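At the far stop (2.05 rad, force reversal felt), knobs are visible in the box around (600,350)-(640,370) and the door is still shut. I'll bring the lever back, release and retreat.

Run:
```python
from lever import *
from bench import env
import cv2,pickle
np.set_printoptions(precision=3,suppress=True)
for a in list(np.arange(1.95,.1,-.15))+[.07,.0,-.03]:
    r=env.movel(bar(a),velocity=.12,max_force=30)
    s=env.state();l=L(s['position'])-zl*(DEEP+.002)+[.002,0,0]
    if r or a<.4 or s['finger_gap']<.1: print(round(a,2),r,round(np.arctan2(l[2]-.195,-l[0]),3),RS.T@s['force'],round(s['finger_gap'],3))
    if r or s['finger_gap']<.1:break
if a<.05:
    env.movel(bar(0.),velocity=.05)
    env.move_gripper(.5)
    env.movel(bar(0,.09),velocity=.1)
    env.movel(W([-.15,.05,.42]),velocity=.2)
    env.movep(W([-.1,.25,.35]),QL)
env.sleep(.3);s=env.state();print(s['time_s'],s['force'])
fa=env.grab_frame("scene");fb=env.grab_frame("side");pickle.dump({"scene":fa,"side":fb},open("f2.pkl","wb"))
A=fa["color"][150:340,270:430,::-1];B=fb["color"][150:340,150:310,::-1]
cv2.imwrite("pics/m4.png",cv2.resize(np.hstack([A,B]),None,fx=2.5,fy=2.5,interpolation=cv2.INTER_CUBIC))
```

```text
0.3 False 0.31 [ 2.578 -4.297 -4.667] 0.165
0.15 False 0.161 [ 2.923 -4.452 -5.188] 0.166
0.07 False 0.082 [ 3.437 -3.262 -3.348] 0.165
0.0 False 0.012 [ 4.175 -3.732 -3.799] 0.167
-0.03 False 0.0 [-5.882  0.734  9.694] 0.169
39.25 [-0.18  -0.614 -1.08 ]
```

View pics/m4.png

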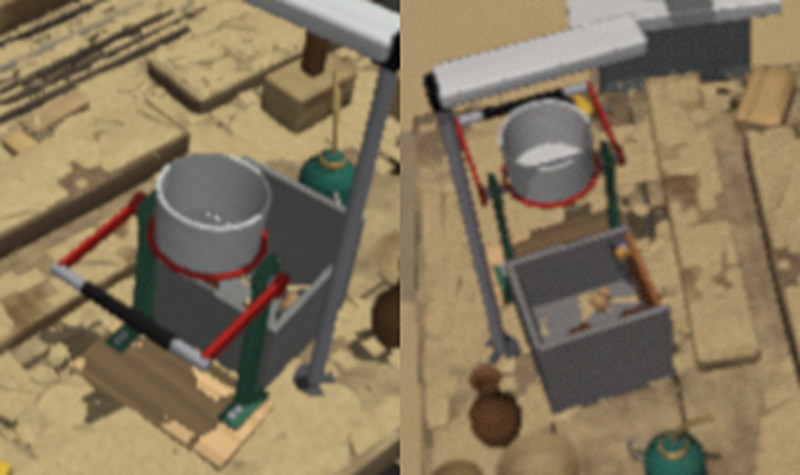

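```bash
python3 -c "
from bench import env
env.hand_in()"
```

```text
the job is handed in; nothing more can be done
```

The job is handed in at about 39 s of robot time. The door is shut, the knobs were tipped out by the lever, and the pot is upright again. `hand_in` gives no verdict, so the checks below are mine.

- **Door:** I pushed it shut first. The resisting force rose and then fell away before the push met a hard stop. In every later picture the panel lies flush with the box.
- **Tipping:** I gripped the lever's sleeve and swung it to the far stop, where the arm read about 2.05 rad and the force reversed. I then brought it back to its lower stop at about 0.00 rad, released it and moved the arm clear.
- **Last pictures:** The pot is empty and upright, knobs lie in the box and the arm is clear. The door and the lamp look in place.

**What failed or disagreed:**
- **Fingers shorter than stated:** the real fingertips sit about 15 mm behind the reported TCP, not 17 mm ahead, so the fingers are about 30 mm shorter than the description says. Both the door push and the pictures showed this.
- **Missed first grasp:** because of that, the first grasp closed on nothing. My script didn't stop and swept the closed gripper over the arc in air. It felt no contact force and nothing moved. The second grasp went 28 mm deeper and held.
- **Not confirmed:** the near and far box walls hide part of the floor, so I could not count all four knobs. I infer them from the empty pot and from seeing none outside the box. I didn't re-measure the bystanders; the only forces were at the door and the lever.

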